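Load a lens carrier blade onto its locating pin

TASK

Pick up the lens carrier blade with the blue grip and lay it flat in the channel of the grey inspection holder, notch end towards the brass pin, and slide it along until the notch closes over the pin. The pin is rarely set quite in the middle of its steel strip, so feel for it: press the blade lightly home against the pin for a moment, gently, without ramming it or bearing down hard. Then slide the orange-knobbed bolt fully across behind the blade's tail, and leave the other things on the bench where they are.

Things in the scene. Friction and masses are not known exactly. Their poses are not given: they have to be found in the camera images.
- blade: flat aluminium plate 140 x 44 x 5 mm with two round lenses, about 0.16 kg. Origin: centre of its underside; x along its length to the notched end, z up. Blue grip 50 mm long (x), 14 mm thick (y), standing on the middle of its top, 5 to 39 mm above the underside. U notch in the +x end: 12 mm wide, 20 mm deep, mouth flared to 22 mm over the last 8 mm. Tail: the plain -x end
- notch (a point): middle of the flat root (closed end) of the blade's notch, at the underside: 50 mm ahead of the blade's origin along its x
- holder: fixed grey holder. Origin: channel centre, at the bench; x along the channel to the pin, y to the bolt's side, z up. Channel floor 20 mm above the origin, x = -103 to +87 mm, 64 mm wide; dark side walls, 50 mm apart inside, 7 mm thick, 7 mm above the floor, x = -53 to +77 mm. Blade home: its origin at about x = 6 mm (give or take 8). Floor friction about 0.4
- stop: centre of a steel strip, 30 x 14 mm, in the channel floor: nominal place of the locating pin, 60 mm ahead of the holder's origin, at floor height; axes as the holder. The brass pin, 8 mm thick, 12 mm tall, is rigidly set up to 8 mm either way from here along the holder's x (never sideways), differently each time, not measured. Blade home = notch root 4 mm short of the pin's axis, so 12 mm short of here to 4 mm past it
- bolt (a joint): steel cross bolt of the holder, 10 x 46 x 10 mm, sliding across the channel along the holder's -y, 80 mm behind its origin. 0 = fully open, 0.040 m = fully across (end stop); starts at 0 to 0.008. Friction about 1.5 N. It passes behind the tail only when the blade is home or nearly so
- bolt_knob (a point): top centre of the bolt's orange round knob, 12 mm across and 30 mm tall, 61 mm above the bench; the bolt bar's top is 31 mm above the bench. Fully open the knob is at x = -80, y = +70 mm in the holder's frame, fully across at y = +30 mm
- spare: another carrier blade, same size but with a red grip and no notch; leave alone. Origin: centre of its underside
- round_carrier: round lens carrier, 96 mm across, 8 mm thick, five lenses; leave alone. Origin: centre of underside
- round_carrier_b: round lens carrier, 96 mm across, 8 mm thick, six lenses; leave alone. Origin: centre of underside
- ring_a: brass spacer ring, 48 mm across, 6 mm high; leave alone. Origin: centre of underside
- ring_b: aluminium spacer ring, 40 mm across, 6 mm high; leave alone. Origin: centre of underside
- cleaner: white bottle with blue cap, 52 mm across, 120 mm tall; leave alone. Origin: centre of underside
- driver: black-handled screwdriver lying on the bench; leave alone. Origin: its middle at the bench
Mind the look-alikes: they are no part of the job. Leave any purple look-alike of the blade alone.

How it is judged:
On the way, in this order (a step that is already met when the one before it is completed fails the run):
1. the blade lies flat in the channel with its notch around the pin and is pressed home against the pin (more than 1.5 N) for a moment (angle between blade's own z axis and vertical below 0.05 rad and angle between the x axis of blade and the x axis of holder, either way round below 0.1 rad and x of notch in the frame of stop between -0.0135 and 0.0055 m and y of notch in the frame of stop between -0.004 and 0.004 m and z of notch in the frame of stop between -0.002 and 0.0025 m and contact force between stop and blade above 1.5 N), for 0.2 s.
2. the bolt is fully across behind the tail, the blade still home (angle between blade's own z axis and vertical below 0.05 rad and angle between the x axis of blade and the x axis of holder, either way round below 0.1 rad and x of notch in the frame of stop between -0.0135 and 0.0055 m and y of notch in the frame of stop between -0.004 and 0.004 m and z of notch in the frame of stop between -0.002 and 0.0025 m and value of joint bolt above 0.036 m), for 0.2 s.
At the end, for the whole second after the job is handed in: the blade rests flat in the channel, in line within 0.10 rad, tilt under 0.05 rad; the notch root is within 4 mm sideways of the marked point, 13.5 mm short of it to 5.5 mm past it, within 2.5 mm of the floor; the bolt is within 4 mm of its stop; the blade is still (all of step 2 and linear speed of blade below 0.02 m/s); the robot touches nothing.
It fails at once if the blade is pressed against the pin with more than 12 N (contact force between blade and stop above 12 N).
It fails at once if the blade is rammed or pressed into the holder with more than 25 N (contact force between blade and holder above 25 N).
It fails at once if another thing on the bench is disturbed (moved more than 20 mm) (distance of any of spare, round_carrier, round_carrier_b, ring_a, ring_b, cleaner, driver from where it was at the start of the episode above 0.02 m).
It also fails if it takes over 62 s, if anything falls off the work surface, if the arm or the gripper's body presses on something with over 40 N, if the wrist force passes 120 N, or if a joint passes its speed limit or range.

ROBOT

A 6-joint arm with a two-finger parallel gripper is mounted at the origin on the work surface. World frame = base frame: x ahead of the robot, y to its left, z up, the work surface at z = 0. Lengths are in m, angles in rad, forces in N, time in s.
With the tool pointing down it reaches from about 0.35 to 0.85 m from the base axis. Payload 8.1 kg.
Tool frame: the origin (TCP) lies midway between the tips of the shut fingers; the grasp point (between the pads) lies 19 mm behind it (robot.grip_point_offset is the distance from the TCP to the grasp point, in m); z points along the fingers, y is the line along which they close (so a half turn about z gives the same grasp; the last joint's range is limited). The gripper opens to 93 mm and grips with 3 to 60 N. Pads are 15 mm wide; open, the fingers measure 128 mm over their backs; the gripper's body (75 mm by 188 mm) begins 65 mm behind the grasp point.
Start: joints at [-1.316, 0.13, 1.488, -0, 1.523, -0.085], TCP at [0.2, -0.566, 0.219] pointing down, gripper open.
Joint ranges: [-2.96, 2.96], [-0.89, 2.26], [0.02, 2.5], [-1.34, 4.48], [0, 2.73], [-2.66, 2.66]. Speed limits (rad/s): [2.39, 2.39, 2.79, 3.14, 3.14, 3.14].

INTERFACE

Orientations are given as a rotation vector (axis times angle).
In Python, from plant import robot, read_camera, job gives the robot as it stands.
- The arm moves only by the shell command python3 -m inch 'ROWS' [FORCE]. ROWS is JSON, one flat list of numbers, 5 for each row, row after row: the shift along the world's x, y, z in mm, then the turn about the world's z in degrees, then the opening in per cent of the stroke, from 0 (shut) to 100 (fully open). In form: [dx, dy, dz, yaw, hand, dx, dy, dz, yaw, hand, ...]. A call has 1 to 10 rows; each row is the pose to reach, as a shift and turn from the pose commanded when the call began; what a row does not reach only later rows make up. A row lasts 1/12 s, in which the tool goes at most 41.7 mm and 7.16 degrees, less where a joint would pass 70% of its speed; a pose out of reach is approached as far as the arm can. A call with a gripper value outside its range is refused whole. The fingers move at their own pace and stop on an object; FORCE is the grip in N (left out, the last holds). Time passes only in rows, so rows that repeat a pose let the fingers close. It gives the time, the measured TCP pose, the force, the opening and the grip force at its end, in the units of the state.
- robot.read_state(): the state, without advancing time (a new reading comes with each control period).
- read_camera(name): name is "side" or "top" or "wrist"; returns a dict with "image" (420x560x3 uint8, blue, green, red), "K" (3x3 intrinsics, pixels), "extrinsics" (4x4, takes a point from world to camera coordinates); the wrist camera has in their place "mount" (4x4, takes a point from camera to tool coordinates, whose origin is the TCP and whose axes are the flange's). Camera axes: x right, y down, z forward; pixel columns grow to the right and rows downward; lengths in m; the calibration is good to about 2 mm. A picture is of the moment at which its call begins: read the wrist's pose just before it. There is no depth.
- job.close_job(): hands the job in; it is judged then, once.
The state is a dict: "t": time; "q": joint angles; "dq": joint speeds; "joint_torque": joint torques, N m; "tool_pos": TCP position; "orientation": TCP orientation; "force": force on the tool from outside, world axes, zero at the start; "wrist_torque": the same for the moment, N m; "opening": finger opening in m; "gripper_force": force on a finger pad.
Only numpy, scipy, OpenCV 4.12 (cv2) and the standard library are available. Lean on these libraries where they do the work, as an engineer would, in place of code of your own. Each camera call takes 0.05 s, during which the arm holds its last target. There are 200 camera calls.

## Working session

There is one attempt and no reset: what is moved stays moved. The work goes in short steps, Python scripts to look and compute and a shell command to move; the robot and the scene stay as the last step left them, time stands still between calls to the robot, and variables do not carry over. Pictures are saved under pics/ and viewed, at most 13 in all, crops included, and the job is handed in when it is done.

```bash
mkdir -p pics; ls
python3 - <<'E'
from plant import robot, read_camera, job
import cv2,pickle
s=robot.read_state();print(s['t'],s['tool_pos'],s['orientation'],s['opening'],s['force'])
d={}
for n in('top','side'):
    c=read_camera(n);d[n]=c;cv2.imwrite(f'pics/{n}0.png',c['image']);print(n,c['K'].tolist() if hasattr(c['K'],'tolist') else c['K'],c['extrinsics'])
pickle.dump(d,open('cam0.pkl','wb'))
E
```

```text
pics
0.0 [ 0.19985198 -0.5651227   0.21759228] [-3.09453927e+00 -5.30917730e-01  2.31388377e-04] 0.09264908013921871 [-0.19031764  0.80657432  0.11353228]
top [[424.10551308281345, 0.0, 276.32162511576524], [0.0, 424.10551308281345, 202.0532571180318], [0.0, 0.0, 1.0]] [[-1.49396292e-02 -9.99888379e-01 -1.92200991e-04  6.24960108e-02]
 [-9.98796856e-01  1.49322992e-02 -4.67104593e-02  5.69217866e-01]
 [ 4.67081154e-02 -5.05867193e-04 -9.98908452e-01  1.03754898e+00]
 [ 0.00000000e+00  0.00000000e+00  0.00000000e+00  1.00000000e+00]]
side [[459.9708295763797, 0.0, 271.5292428451549], [0.0, 459.9708295763797, 214.1062267174994], [0.0, 0.0, 1.0]] [[-0.98102372 -0.19317287  0.01663415  0.56677672]
 [-0.14923953  0.6975625  -0.70080962  0.08344302]
 [ 0.12377405 -0.68999334 -0.71315439  1.13499527]
 [ 0.          0.          0.          1.        ]]
```

View pics/top0.png

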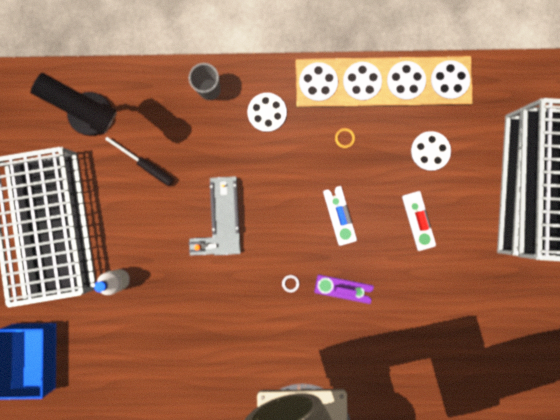

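View pics/side0.png

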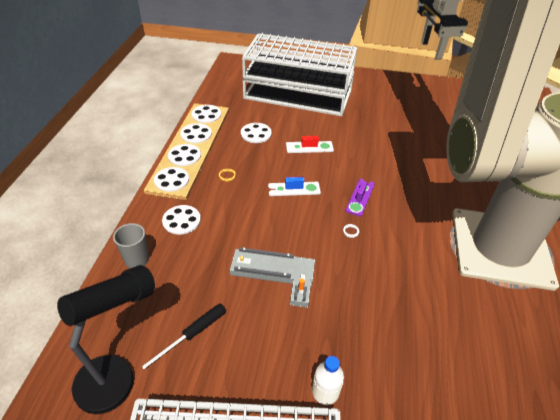

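The top view offers three candidates. The blue-gripped blade is at (341,215), with its notch end up at (337,188). The red-gripped spare is at (420,220) and the purple look-alike at (343,289). I choose the blue one. The holder is at (225,215), with its pin end up at (224,187) and the orange knob at lower left (197,246).

```bash
cat > h.py <<'E'
import numpy as np,cv2,pickle
from scipy.spatial.transform import Rotation as R
def cam(c,s=None):
    """camera centre and world<-camera rotation"""
    if 'mount' in c:
        T=np.eye(4);T[:3,:3]=R.from_rotvec(s['orientation']).as_matrix();T[:3,3]=s['tool_pos'];W=T@np.array(c['mount'])
    else: W=np.linalg.inv(np.array(c['extrinsics']))
    return W
def cast(c,px,z,s=None):
    W=cam(c,s);px=np.atleast_2d(px).astype(float)
    d=np.c_[px,np.ones(len(px))]@np.linalg.inv(np.array(c['K'])).T@W[:3,:3].T
    return W[:3,3]+d*((z-W[2,3])/d[:,2])[:,None]
def proj(c,p,s=None):
    W=np.linalg.inv(cam(c,s));q=np.atleast_2d(p)@W[:3,:3].T+W[:3,3]
    q=q@np.array(c['K']).T;return q[:,:2]/q[:,2:]
def mask(im,lo,hi):return cv2.inRange(cv2.cvtColor(im,cv2.COLOR_BGR2HSV),lo,hi)
def blobs(m,a=15):
    n,l,st,ce=cv2.connectedComponentsWithStats(m)
    return [(int(st[i,4]),ce[i].round(1).tolist(),i,l) for i in range(1,n) if st[i,4]>=a]
E
python3 - <<'E'
from h import *
d=pickle.load(open('cam0.pkl','rb'))
for n in d:
    im=d[n]['image']
    for k,lo,hi,z in(('blue',(100,120,60),(125,255,255),.035),('orange',(8,170,120),(18,255,255),.055)):
        for b in blobs(mask(im,lo,hi),8)[:6]: print(n,k,b[:2],cast(d[n],b[1],z).round(4))
t=d['top']
print('blade', cast(t,[[337,188],[346,243]],.005).round(3))
print('holder',cast(t,[[224,178],[228,254],[190,248]],.02).round(3))
cv2.imwrite('pics/crop1.png',cv2.resize(t['image'][160:310,180:380],None,fx=4,fy=4,interpolation=cv2.INTER_CUBIC))
E
```

```text
top blue (111, [341.2, 215.4]) [[ 0.5344 -0.1027  0.035 ]]
top blue (101, [99.9, 286.1]) [[0.3731 0.4812 0.035 ]]
top blue (4065, [27.2, 360.5]) [[0.1997 0.6538 0.035 ]]
top orange (94016, [256.8, 249.7]) [[0.4559 0.1019 0.055 ]]
top orange (9, [421.4, 53.7]) [[ 0.9221 -0.3022  0.055 ]]
top orange (8, [201.1, 57.1]) [[0.9217 0.2306 0.055 ]]
top orange (14, [182.9, 61.9]) [[0.9106 0.2747 0.055 ]]
top orange (22, [232.3, 107.9]) [[0.7963 0.1565 0.055 ]]
top orange (8, [432.6, 115.4]) [[ 0.7709 -0.3245  0.055 ]]
side blue (197, [294.4, 182.8]) [[ 0.5335 -0.0912  0.035 ]]
side blue (187, [331.5, 363.6]) [[0.3818 0.4059 0.035 ]]
side orange (703, [196.5, 34.1]) [[ 1.0506 -0.8603  0.055 ]]
side orange (92939, [321.1, 285.8]) [[0.4229 0.2449 0.055 ]]
side orange (49, [415.0, 80.6]) [[ 0.2068 -0.6827  0.055 ]]
side orange (1014, [443.2, 92.4]) [[ 0.1154 -0.6241  0.055 ]]
side orange (39, [544.9, 92.2]) [[-0.2236 -0.7021  0.055 ]]
side orange (538, [437.7, 170.3]) [[ 0.1565 -0.2022  0.055 ]]
blade [[ 0.603 -0.098  0.005]
 [ 0.466 -0.118  0.005]]
holder [[0.631 0.182 0.02 ]
 [0.444 0.174 0.02 ]
 [0.46  0.267 0.02 ]]
```

View pics/crop1.png

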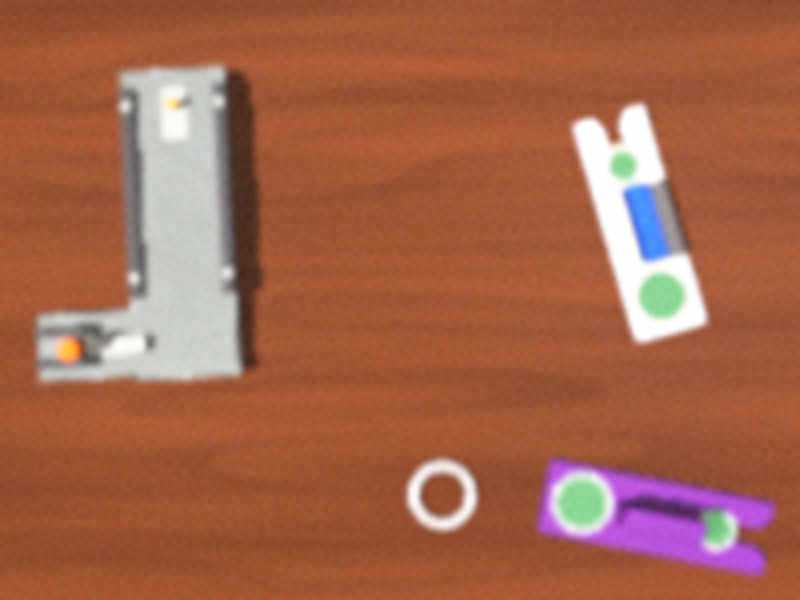

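```bash
python3 -m inch '[30,40,0,-1,100, 60,80,0,-2,100, 90,120,0,-3,100, 120,160,0,-4,100, 150,200,0,-4,100, 180,240,0,-4,100, 210,280,0,-4,100, 240,320,0,-4,100, 270,360,0,-4,100, 300,400,0,-4,100]' 20
python3 -m inch '[20,30,0,0,100, 34,60,0,0,100, 34,60,0,0,100, 34,60,0,0,100]'
python3 - <<'E'
from plant import robot, read_camera
import cv2,pickle
s=robot.read_state();c=read_camera('wrist');pickle.dump((c,s),open('w1.pkl','wb'));cv2.imwrite('pics/w1.png',c['image']);print(s['t'],s['tool_pos'],s['orientation'],c['K'],c['mount'])
E
```

```text
t: 0.93
tool_pos: [0.4506, -0.2304, 0.2184]
orientation: [-3.113, -0.423, 0.0]
force: [0.6, -0.2, 0.1]
opening: 0.0932
gripper_force: 0.0
t: 1.27
tool_pos: [0.4843, -0.1708, 0.2182]
orientation: [-3.112, -0.428, 0.001]
force: [-0.4, -0.8, 0.3]
opening: 0.0931
gripper_force: 0.0
1.2667 [ 0.48428714 -0.17077533  0.21815798] [-3.11183866e+00 -4.28442437e-01  1.31669732e-03] [[305.11890668   0.         277.019182  ]
 [  0.         305.11890668 207.42651877]
 [  0.           0.           1.        ]] [[ 5.20435952e-04 -9.69662236e-01 -2.44448109e-01  6.77589388e-02]
 [ 9.99999568e-01  3.16501247e-04  8.73544990e-04  1.20197061e-04]
 [-7.69675457e-04 -2.44448458e-01  9.69661982e-01 -1.64738830e-01]
 [ 0.00000000e+00  0.00000000e+00  0.00000000e+00  1.00000000e+00]]
```

View pics/w1.png

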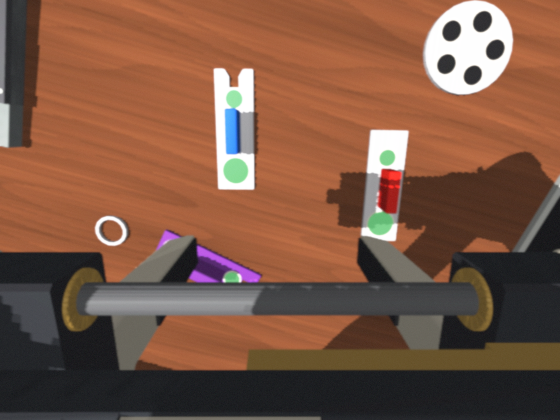

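The wrist view shows the blue-gripped blade at (235,130), with its notch at the top (235,75), almost aligned with the tool. The red spare is at (385,185) and the purple one at the lower left.

```bash
cat >> h.py <<'E'
def blade(c,s,box,z0=0.0):
    """blade pose from white outline at z0+5mm: centre, yaw, size. box=x0,y0,x1,y1"""
    im=c['image'];x0,y0,x1,y1=box
    hsv=cv2.cvtColor(im,cv2.COLOR_BGR2HSV)
    m=((hsv[...,2]>130)&(hsv[...,1]<70)).astype(np.uint8)*255|mask(im,(45,40,80),(85,255,255))
    k=np.zeros_like(m);k[y0:y1,x0:x1]=m[y0:y1,x0:x1]
    cs,_=cv2.findContours(k,cv2.RETR_EXTERNAL,cv2.CHAIN_APPROX_NONE)
    p=max(cs,key=cv2.contourArea)[:,0]
    w=cast(c,p,z0+.005,s)[:,:2]*1000
    r=cv2.minAreaRect(w.astype(np.float32));b=cv2.boxPoints(r)
    e=b[1]-b[0];f=b[2]-b[1]
    e=e if np.hypot(*e)>np.hypot(*f) else f
    if e[0]<0:e=-e
    return np.array(r[0]),np.degrees(np.arctan2(e[1],e[0])),r[1]
def toolyaw(s):
    X=R.from_rotvec(s['orientation']).as_matrix()[:,0];return np.degrees(np.arctan2(X[1],X[0]))
E
python3 - <<'E'
from h import *
c,s=pickle.load(open('w1.pkl','rb'))
print(blade(c,s,(195,50,280,205)),toolyaw(s))
im=c['image']
for z in(.022,.039):
  print([(b[0],b[1],cast(c,b[1],z,s).round(4)) for b in blobs(mask(im,(100,120,60),(125,255,255)),60)])
E
```

```text
(array([ 534.71417236, -104.13253784]), np.float32(14.975513), (141.22018432617188, 46.635562896728516)) 15.67856984992114
[(606, [232.1, 131.0], array([[ 0.535 , -0.1033,  0.022 ]]))]
[(606, [232.1, 131.0], array([[ 0.5357, -0.1057,  0.039 ]]))]
```

```bash
python3 -m inch '[17,22,-20,-0.7,100, 34,44,-45,-0.7,100, 50.5,66.5,-75,-0.7,100, 50.5,66.5,-110,-0.7,100, 50.5,66.5,-145,-0.7,100, 50.5,66.5,-175,-0.7,100, 50.5,66.5,-195,-0.7,100, 50.5,66.5,-206,-0.7,100, 50.5,66.5,-206,-0.7,100, 50.5,66.5,-206,-0.7,100]' 25
python3 -m inch '[0,0,0,0,0, 0,0,0,0,0, 0,0,0,0,0, 0,0,0,0,0, 0,0,0,0,0, 0,0,0,0,0, 0,0,0,0,0, 0,0,0,0,0, 0,0,0,0,0, 0,0,0,0,0]' 25
```

```text
t: 2.15
tool_pos: [0.5343, -0.1069, 0.0129]
orientation: [-3.116, -0.402, 0.001]
force: [-0.0, -0.7, 1.0]
opening: 0.0932
gripper_force: 0.0
t: 2.98
tool_pos: [0.5344, -0.1058, 0.0125]
orientation: [-3.115, -0.404, 0.0]
force: [0.5, -0.4, 0.0]
opening: 0.0309
gripper_force: 0.0
```

```bash
python3 -m inch '[0,0,0,0,0, 0,0,0,0,0, 0,0,0,0,0, 0,0,0,0,0, 0,0,0,0,0, 0,0,0,0,0]' 25
python3 -m inch '[0,0,15,0,0, 0,0,40,0,0, 0,0,75,0,0, 0,0,110,0,0, 0,0,145,0,0, 0,0,175,0,0, 0,0,190,0,0, 0,0,190,0,0]' 25
```

```text
t: 3.48
tool_pos: [0.5345, -0.1058, 0.0126]
orientation: [-3.115, -0.404, 0.0]
force: [0.1, 2.0, 0.1]
opening: 0.0137
gripper_force: 25.0
t: 4.15
tool_pos: [0.537, -0.1067, 0.2077]
orientation: [3.112, 0.403, 0.011]
force: [1.1, -1.1, -1.3]
opening: 0.014
gripper_force: 25.0
```

```bash
python3 -m inch '[-8,25,0,-2,0, -18,60,0,-5,0, -30,98,0,-9,0, -44,135,0,-12,0, -54,165,0,-12,0, -57,177,0,-12,0, -57,177,0,-12,0, -57,177,0,-12,0]' 25
python3 - <<'E'
from plant import robot, read_camera
import cv2,pickle
s=robot.read_state();c=read_camera('wrist');pickle.dump((c,s),open('w2.pkl','wb'));cv2.imwrite('pics/w2.png',c['image']);print(s['t'],s['tool_pos'],s['orientation'])
E
```

```text
t: 4.82
tool_pos: [0.4766, 0.0715, 0.2009]
orientation: [3.14, 0.079, -0.003]
force: [-0.5, -0.3, -1.9]
opening: 0.0143
gripper_force: 25.0
4.8167 [0.47664631 0.0714553  0.20093248] [ 3.14006464  0.07891978 -0.00335966]
```

View pics/w2.png

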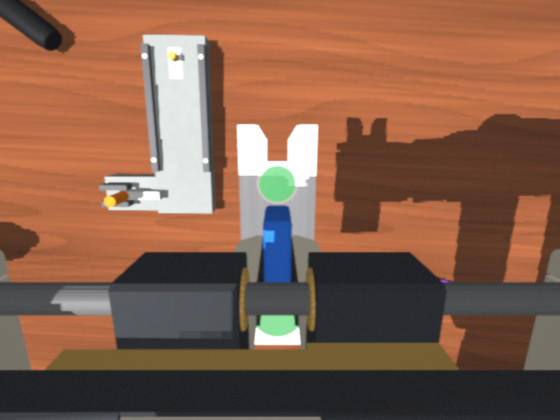

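The wrist view shows the holder at upper left. The strip is at (176,63), the brass pin near its far end at (173,55), and the orange knob at (118,199). The blade is held straight, notch at (277,150).

Run:
```python
from h import *
c,s=pickle.load(open('w2.pkl','rb'))
im=c['image'];cv2.imwrite('pics/w2c.png',cv2.resize(im[25:225,95:225],None,fx=4,fy=3,interpolation=cv2.INTER_CUBIC)[:600])
hsv=cv2.cvtColor(im,cv2.COLOR_BGR2HSV)
for r in (45,63,100,130,155,190): print(r,hsv[r,138:225,2].tolist())
print(toolyaw(s))
```

```text
45 [195, 191, 174, 156, 149, 152, 150, 151, 144, 119, 98, 133, 183, 212, 218, 220, 226, 230, 233, 232, 232, 231, 231, 231, 230, 232, 231, 232, 233, 232, 232, 232, 232, 232, 233, 232, 233, 233, 233, 234, 233, 234, 234, 231, 231, 230, 230, 231, 231, 232, 233, 231, 232, 232, 231, 232, 231, 229, 213, 181, 159, 152, 154, 154, 152, 135, 105, 86, 76, 75, 76, 82, 89, 89, 90, 88, 90, 90, 98, 125, 157, 175, 183, 188, 190, 192, 189]
63 [190, 190, 188, 182, 168, 155, 153, 152, 151, 149, 129, 95, 69, 83, 103, 118, 150, 200, 228, 232, 234, 234, 234, 234, 233, 232, 233, 232, 232, 239, 251, 254, 255, 255, 255, 255, 255, 255, 255, 255, 255, 255, 255, 254, 248, 237, 232, 232, 232, 230, 231, 231, 231, 231, 231, 232, 232, 232, 230, 214, 175, 156, 151, 152, 153, 146, 120, 82, 64, 66, 69, 72, 84, 89, 92, 92, 91, 90, 88, 87, 87, 88, 90, 91, 98, 130, 164]
100 [197, 194, 195, 193, 195, 195, 190, 179, 165, 162, 162, 163, 159, 143, 107, 74, 80, 101, 113, 129, 181, 222, 233, 235, 235, 234, 234, 234, 234, 233, 233, 233, 233, 232, 232, 232, 233, 233, 234, 234, 234, 234, 234, 233, 234, 233, 233, 234, 234, 234, 234
[... 759 characters left out ...]
 234, 233, 232, 233, 232, 231, 231, 230, 231, 231, 231, 232, 231, 232, 232, 231, 230, 230, 231, 230, 230, 231, 232, 233, 232, 232, 231, 232, 231, 223, 198, 171, 165, 165, 163, 156, 128, 83, 67, 68, 69, 80, 89, 94, 93, 93, 92, 94, 92, 92, 94, 94, 110]
190 [117, 116, 118, 118, 118, 123, 127, 128, 130, 130, 129, 129, 128, 129, 131, 134, 138, 138, 138, 140, 138, 138, 137, 134, 134, 135, 139, 144, 144, 159, 202, 229, 234, 234, 235, 234, 235, 235, 236, 235, 235, 237, 236, 235, 236, 236, 236, 235, 235, 235, 234, 236, 235, 234, 235, 233, 234, 234, 234, 233, 232, 232, 233, 233, 233, 233, 234, 234, 235, 235, 235, 232, 216, 161, 101, 77, 84, 90, 96, 96, 97, 97, 97, 98, 119, 162, 195]
2.8794132633953398
```

View pics/w2c.png

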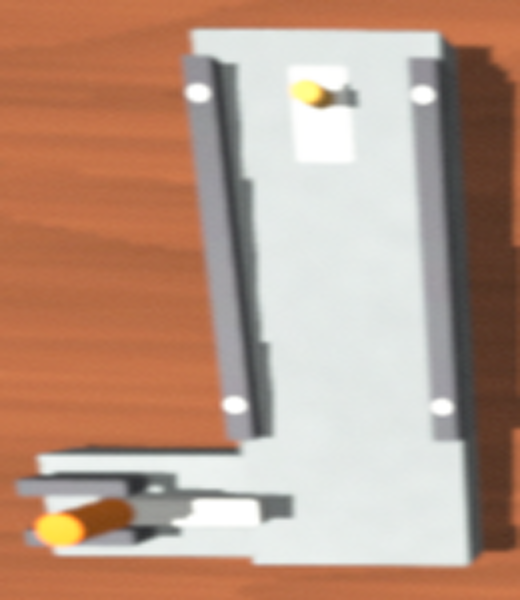

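Run:
```python
from h import *
c,s=pickle.load(open('w2.pkl','rb'))
im=c['image'];V=cv2.GaussianBlur(cv2.cvtColor(im,cv2.COLOR_BGR2HSV)[...,2],(1,3),0).astype(float)
def edge(r,a,b,th,sg):
    v=(V[r,a:b]-th)*sg   # first falling crossing
    i=np.where((v[:-1]>=0)&(v[1:]<0))[0]
    return None if len(i)==0 else a+i[0]+v[i[0]]/(v[i[0]]-v[i[0]+1])
L=[];Rr=[]
for r in list(range(72,148,2)):
    xl=144+(r-45)*.135
    l=edge(r,int(xl),int(xl)+14,118,1); q=edge(r,185,212,195,1)
    if l:L.append((l,r))
    if q:Rr.append((q,r))
l=cast(c,L,.027,s)*1000;q=cast(c,Rr,.027,s)*1000
def fit(p):
    for _ in range(3):
        k=np.polyfit(p[:,0],p[:,1],1);e=abs(p[:,1]-np.polyval(k,p[:,0]));p=p[e<=2.5*e.std()+1e-6]
    return k,e.std()
kl,el=fit(l);kr,er=fit(q)
print('walls',kl,el,kr,er,'yaw',np.degrees(np.arctan([kl[0],kr[0]])),'gap',np.polyval(kl,540)-np.polyval(kr,540))
m=np.zeros_like(V,np.uint8);m[45:85,160:192]=(V[45:85,160:192]>244)*255
cs,_=cv2.findContours(m,cv2.RETR_EXTERNAL,cv2.CHAIN_APPROX_NONE)
w=cast(c,max(cs,key=cv2.contourArea)[:,0],.020,s)*1000
r=cv2.minAreaRect(w[:,:2].astype(np.float32));print('strip',r)
mid=(kl+kr)/2;print('centreline y at strip',np.polyval(mid,r[0][0]))
hsv=cv2.cvtColor(im,cv2.COLOR_BGR2HSV)
pm=np.zeros_like(m);pm[45:70,160:185]=mask(im,(12,110,120),(35,255,255))[45:70,160:185]
print('pin',[(b[0],b[1],cast(c,b[1],.030,s).round(4)*1000) for b in blobs(pm,5)])
km=np.zeros_like(m);km[188:210,98:116]=mask(im,(10,170,235),(30,255,255))[188:210,98:116]
print('knob top',[(b[0],b[1],cast(c,b[1],.061,s).round(4)*1000) for b in blobs(km,5)])
# blade in hand
zt=s['tool_pos'][2]-.0126+.005
E=[];F=[]
bm=(hsv[...,1]<60)&(hsv[...,2]>95)
for rr in range(128,200,3):
    x=np.where(bm[rr,225:330])[0]+225
    if len(x):E.append((x[0]-.5,rr));F.append((x[-1]+.5,rr))
e=cast(c,E,zt,s)*1000;f=cast(c,F,zt,s)*1000
ke,_=fit(e);kf,_=fit(f);kb=(ke+kf)/2
cols=list(range(240,255,2))+list(range(300,316,2))
T=[(x,np.where(bm[110:150,x])[0][0]+110-.5) for x in cols if bm[110:150,x].any()]
t=cast(c,T,zt,s)*1000;print('tip x,y',t[:,:2].mean(0),np.ptp(t[:,0]))
print('blade yaw',np.degrees(np.arctan([ke[0],kf[0]])),'width',np.polyval(ke,530)-np.polyval(kf,530),'y at tcp x',np.polyval(kb,s['tool_pos'][0]*1000),s['tool_pos'])
```

```text
walls [4.50979887e-02 1.81818661e+02] 0.00641331859882881 [4.09743817e-02 1.34064367e+02] 0.010289213247424173 yaw [2.5821748  2.34634663] gap 49.981040893544076
strip ((607.0847778320312, 184.3495330810547), (29.747861862182617, 15.4173583984375), 2.926741600036621)
centreline y at strip 184.06812696100923
pin [(41, [173.1, 56.2], array([[611.2, 182.7,  30. ]]))]
knob top [(86, [109.8, 200.8], array([[465.8, 241.9,  61. ]]))]
tip x,y [548.0520199   74.89643164] 2.0451137876733583
blade yaw [3.80091119 1.81340515] width 44.363263471882796 y at tcp x 71.39314617509869 [0.47664631 0.0714553  0.20093248]
```

Run:
```python
from h import *
from plant import read_camera
c,s=pickle.load(open('w2.pkl','rb'))
im=c['image'];hsv=cv2.cvtColor(im,cv2.COLOR_BGR2HSV)
zt=s['tool_pos'][2]-.0076
for rr in (130,140,150,160,168,180,190,200,210,225):
    S=hsv[rr,:,1].astype(int); x=np.where(S[225:330]<100)[0]+225
    a,b=cast(c,[(x[0]-.5,rr),(x[-1]+.5,rr)],zt,s)*1000
    print(rr,x[0],x[-1],a[:2].round(1),b[:2].round(1),np.hypot(*(a-b)[:2]).round(2))
c=read_camera('side');cv2.imwrite('pics/s2.png',cv2.resize(c['image'][90:240,270:430],None,fx=5,fy=4,interpolation=cv2.INTER_CUBIC))
print(proj(c,[[.547,.0749,zt],[.408,.068,zt]]))
```

```text
130 236 318 [543.5  97.4] [545.8  52. ] 45.4
140 237 317 [538.2  96.7] [540.4  52.1] 44.66
150 237 317 [532.7  96.7] [535.   51.7] 45.01
160 237 317 [527.2  96.6] [529.5  51.2] 45.37
168 237 316 [522.7  96.5] [525.   51.4] 45.1
180 239 315 [516.   95.2] [518.2  51.4] 43.84
190 239 315 [510.2  95.1] [512.4  51. ] 44.2
200 239 315 [504.3  95. ] [506.5  50.5] 44.56
210 240 314 [498.3  94.3] [500.5  50.6] 43.77
225 240 314 [489.2  94.1] [491.4  49.8] 44.32
[[280.11173776 177.1354149 ]
 [343.50995143 183.99840946]]
```

View pics/s2.png

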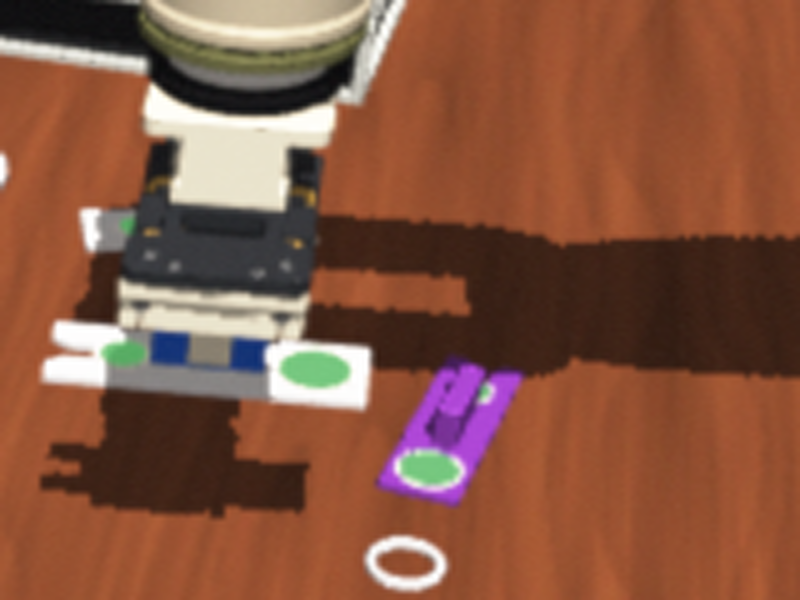

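The side crop shows the held blade level, notch end at (48,355) and tail at (370,377). That matches the predicted position, so I move it over the channel.

```bash
python3 -m inch '[12,20,0,-0.4,0, 28,46,0,-0.4,0, 44,72,-10,-0.4,0, 58,95,-30,-0.4,0, 67,110,-60,-0.4,0, 67,110,-90,-0.4,0, 67,110,-120,-0.4,0, 67,110,-138,-0.4,0, 67,110,-146,-0.4,0, 67,110,-146,-0.4,0]' 25
python3 -m inch '[0,0,0,0,0, 0,0,0,0,0, 0,0,0,0,0]'
python3 - <<'E'
from h import *
from plant import robot, read_camera
s=robot.read_state();c=read_camera('wrist');pickle.dump((c,s),open('w3.pkl','wb'));cv2.imwrite('pics/w3.png',c['image']);print(s['t'],s['tool_pos']*1000,toolyaw(s),s['force'])
E
```

```text
t: 5.75
tool_pos: [0.5429, 0.1795, 0.0535]
orientation: [3.14, 0.062, -0.008]
force: [-0.3, -0.1, -1.7]
opening: 0.014
gripper_force: 25.0
t: 6.0
tool_pos: [0.5463, 0.1812, 0.0589]
orientation: [-3.14, -0.064, -0.006]
force: [0.4, -0.7, -1.9]
opening: 0.0137
gripper_force: 25.0
6.0 [546.25369257 181.22067266  58.85277291] 2.345219718486149 [ 0.37845073 -0.7405722  -1.86249402]
```

View pics/w3.png

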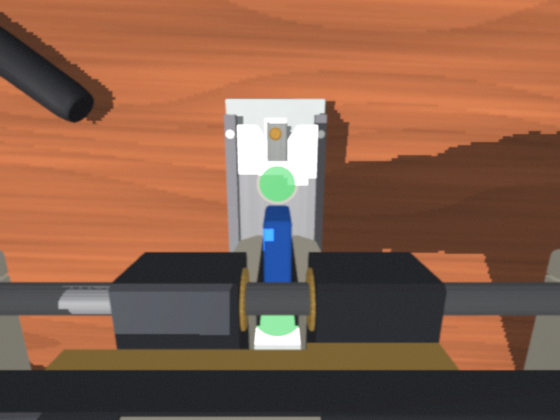

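The blade is over the channel. The pin at (275,133) sits in the middle of the notch mouth (263–292), and the blade edges lie evenly between the walls.

```bash
python3 -m inch '[0,0,0,0,0, 0,0,0,0,0, 0,0,0,0,0, 0,0,0,0,0]' | head -3
python3 - <<'E'
from h import *
from plant import robot, read_camera
s=robot.read_state();c=read_camera('wrist');pickle.dump((c,s),open('w4.pkl','wb'))
im=c['image'];hsv=cv2.cvtColor(im,cv2.COLOR_BGR2HSV)
pm=np.zeros(im.shape[:2],np.uint8);pm[120:150,262:290]=mask(im,(8,130,60),(35,255,255))[120:150,262:290]
print(s['tool_pos']*1000,toolyaw(s),[(b[0],b[1],cast(c,b[1],.032,s)*1000) for b in blobs(pm,5)])
# blade tip and edges at row 140-165, notch walls
bm=(hsv[...,1]<60)&(hsv[...,2]>235)
for r in (150,155,160,165):
    x=np.where(bm[r,225:330])[0]+225;g=np.where(np.diff(x)>5)[0]
    print(r,x[0],x[-1],[(x[i],x[i+1]) for i in g],cast(c,[(x[0],r),(x[-1],r)],s['tool_pos'][2]-.0076,s)[:,:2].round(4).tolist())
E
```

```text
t: 6.38
tool_pos: [0.5446, 0.1812, 0.0569]
orientation: [-3.141, -0.065, -0.0]
[544.55174241 181.22009434  56.87593955] 2.3736276054962113 [(99, [275.0, 130.3], array([[612.38559225, 185.08441987,  32.        ]]))]
150 238 316 [(np.int64(266), np.int64(288))] [[0.6009, 0.2051], [0.6027, 0.1618]]
155 238 316 [(np.int64(266), np.int64(288))] [[0.5981, 0.2051], [0.6, 0.1616]]
160 238 316 [(np.int64(267), np.int64(288))] [[0.5954, 0.2051], [0.5972, 0.1614]]
165 238 316 [] [[0.5926, 0.205], [0.5944, 0.1612]]
```

```bash
python3 -m inch '[0,0.7,-6,0,0, 0,0.7,-12,0,0, 0,0.7,-17,0,0, 0,0.7,-20,0,0, 0,0.7,-22,0,0, 0,0.7,-22,0,0, 0,0.7,-22,0,0, 0,0.7,-22,0,0, 0,0.7,-22,0,0, 0,0.7,-22,0,0]'
```

```text
t: 7.27
tool_pos: [0.5448, 0.1819, 0.035]
orientation: [-3.141, -0.065, -0.001]
force: [0.7, 0.2, -1.8]
opening: 0.014
gripper_force: 25.0
```

```bash
python3 -m inch '[0,0,-0.3,0,0, 0,0,-0.6,0,0, 0,0,-1,0,0, 0,0,-1,0,0, 0,0,-1,0,0, 0,0,-1,0,0]'
```

```text
t: 7.77
tool_pos: [0.5445, 0.1819, 0.0336]
orientation: [3.141, 0.065, 0.0]
force: [0.6, 0.1, -1.9]
opening: 0.0141
gripper_force: 25.0
```

```bash
python3 -m inch '[0,0,-0.4,0,0, 0,0,-0.8,0,0, 0,0,-0.8,0,0, 0,0,-0.8,0,0, 0,0,-0.8,0,0]'
```

```text
t: 8.18
tool_pos: [0.5445, 0.1818, 0.0328]
orientation: [-3.141, -0.065, 0.0]
force: [0.0, 0.3, -1.2]
opening: 0.0139
gripper_force: 25.0
```

```bash
python3 -m inch '[0,0,-0.2,0,0, 0,0,-0.4,0,0, 0,0,-0.4,0,0, 0,0,-0.4,0,0, 0,0,-0.4,0,0]'
```

```text
t: 8.6
tool_pos: [0.5446, 0.1819, 0.0326]
orientation: [-3.141, -0.065, -0.0]
force: [-0.9, -1.6, 0.3]
opening: 0.0138
gripper_force: 25.0
```

```bash
python3 -m inch '[1,0.04,0,0,0, 2.5,0.1,0,0,0, 4,0.17,0,0,0, 5.5,0.24,0,0,0, 7,0.3,0,0,0, 8.5,0.36,0,0,0, 8.5,0.36,0,0,0, 8.5,0.36,0,0,0]'
```

```text
t: 9.27
tool_pos: [0.5535, 0.1823, 0.0326]
orientation: [-3.141, -0.065, -0.001]
force: [-1.3, -0.3, 3.2]
opening: 0.014
gripper_force: 25.0
```

```bash
python3 -m inch '[0.5,0.02,0,0,0, 1,0.04,0,0,0, 1,0.04,0,0,0, 1,0.04,0,0,0]'
```

```text
t: 9.6
tool_pos: [0.5538, 0.1823, 0.0326]
orientation: [3.141, 0.065, -0.001]
force: [-3.6, -0.0, 5.4]
opening: 0.0138
gripper_force: 25.0
```

```bash
python3 -m inch '[0.5,0.02,0,0,0, 1,0.04,0,0,0, 1,0.04,0,0,0, 1,0.04,0,0,0]'
```

```text
t: 9.93
tool_pos: [0.5548, 0.1823, 0.0326]
orientation: [-3.141, -0.065, 0.001]
force: [-4.4, -0.1, 5.9]
opening: 0.014
gripper_force: 25.0
```

```bash
python3 -m inch '[0,0,0.3,0,0, 0,0,0.4,0,0, 0,0,0.4,0,0, 0,0,0.4,0,0]'
```

```text
t: 10.27
tool_pos: [0.555, 0.1823, 0.0326]
orientation: [-3.141, -0.065, 0.0]
force: [-0.1, 1.4, -0.6]
opening: 0.0136
gripper_force: 25.0
```

```bash
python3 -m inch '[0.5,0.02,0,0,0, 1,0.04,0,0,0, 1,0.04,0,0,0, 1,0.04,0,0,0]'
```

```text
t: 10.6
tool_pos: [0.556, 0.1822, 0.0326]
orientation: [3.141, 0.065, -0.0]
force: [-0.3, 0.3, -2.1]
opening: 0.0136
gripper_force: 25.0
```

```bash
python3 -m inch '[0.4,0.02,-0.1,0,0, 0.8,0.04,-0.1,0,0, 0.8,0.04,-0.1,0,0, 0.8,0.04,-0.1,0,0]'
```

```text
t: 10.93
tool_pos: [0.5568, 0.1824, 0.0327]
orientation: [-3.141, -0.065, 0.0]
force: [0.3, 0.1, -1.7]
opening: 0.0136
gripper_force: 25.0
```

```bash
python3 -m inch '[0.4,0.02,0,0,0, 0.8,0.04,0,0,0, 0.8,0.04,0,0,0, 0.8,0.04,0,0,0]'
```

```text
t: 11.27
tool_pos: [0.5576, 0.1824, 0.0327]
orientation: [-3.141, -0.065, -0.0]
force: [-0.3, 0.5, -2.6]
opening: 0.014
gripper_force: 25.0
```

```bash
python3 -m inch '[0.3,0.01,-0.1,0,0, 0.6,0.02,-0.2,0,0, 0.6,0.02,-0.2,0,0, 0.6,0.02,-0.2,0,0]'
```

```text
t: 11.6
tool_pos: [0.5579, 0.1824, 0.0326]
orientation: [3.141, 0.065, -0.001]
force: [-4.1, -0.6, 2.8]
opening: 0.0136
gripper_force: 25.0
```

```bash
python3 -m inch '[0.3,0.01,0,0,0, 0.6,0.02,0,0,0, 0.6,0.02,0,0,0, 0.6,0.02,0,0,0]'
```

```text
t: 11.93
tool_pos: [0.558, 0.1824, 0.0326]
orientation: [3.141, 0.065, -0.003]
force: [-7.1, -1.2, 4.6]
opening: 0.0139
gripper_force: 25.0
```

```bash
python3 -m inch '[0,0,0.1,0,0, 0,0,0.1,0,0, 0,0,0.1,0,0]'
```

```text
t: 12.18
tool_pos: [0.558, 0.1824, 0.0326]
orientation: [3.141, 0.065, -0.002]
force: [-6.5, -1.7, 4.2]
opening: 0.0139
gripper_force: 25.0
```

```bash
python3 -m inch '[-0.5,0,0.2,0,0, -0.9,0,0.3,0,0, -0.9,0,0.3,0,20, -0.9,0,0.3,0,40, -0.9,0,0.3,0,40, -0.9,0,0.3,0,40, -0.9,0,0.3,0,40, -0.9,0,0.3,0,40, -0.9,0,0.3,0,40]'
python3 -m inch '[0,0,10,0,40, 0,0,30,0,40, 0,0,60,0,40, 0,0,95,0,40, -30,0,130,0,40, -60,0,150,0,40, -90,0,155,0,40, -110,0,155,0,0, -110,0,155,0,0, -110,0,155,0,0]'
python3 - <<'E'
from h import *
from plant import robot, read_camera
s=robot.read_state();c=read_camera('wrist');pickle.dump((c,s),open('w5.pkl','wb'));cv2.imwrite('pics/w5.png',c['image']);print(s['t'],s['tool_pos']*1000,toolyaw(s),s['force'])
E
```

```text
t: 12.93
tool_pos: [0.558, 0.1824, 0.033]
orientation: [-3.141, -0.065, -0.0]
force: [0.3, 0.3, -0.2]
opening: 0.0368
gripper_force: 0.0
t: 13.77
tool_pos: [0.4477, 0.1827, 0.1892]
orientation: [-3.14, -0.066, -0.003]
force: [-0.6, -0.0, -0.4]
opening: 0.0216
gripper_force: 0.0
13.7667 [447.7433319  182.67684313 189.18933222] 2.4115240864444716 [-0.57633696 -0.02646532 -0.44345079]
```

View pics/w5.png

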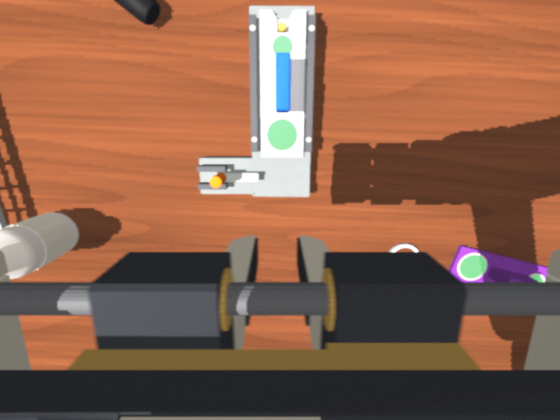

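The blade lies in the channel with the pin in its notch at (282,27) and its tail at row 157. The bolt at row 178 is clear behind it, with the knob at (216,182).

Run:
```python
from h import *
c,s=pickle.load(open('w5.pkl','rb'));im=c['image']
m=np.zeros(im.shape[:2],np.uint8);m[170:195,205:228]=mask(im,(10,170,200),(30,255,255))[170:195,205:228]
for b in blobs(m,5): print(b[:2],cast(c,b[1],.061,s)*1000)
m[:]=0;m[8:165,257:308]=255
print(blade(c,s,(257,8,308,160),.02))
print('notch end/pin',cast(c,[[282,26]],.032,s)*1000,'tail',cast(c,[[282,157.5]],.025,s)*1000,'bolt tip',cast(c,[[258.5,177]],.031,s)*1000)
```

```text
(92, [216.2, 181.2]) [[465.69331646 242.21455614  61.        ]]
(array([558.07043457, 181.81314087]), np.float32(2.4398963), (143.07533264160156, 53.4627685546875))
notch end/pin [[611.9870748  184.72430017  32.        ]] tail [[488.18412271 178.84227579  25.        ]] bolt tip [[467.07062843 203.0055006   31.        ]]
```

```bash
python3 -m inch '[4,25,0,0,0, 10,60,0,0,0, 17,95,0,0,0, 17,97,-35,0,0, 17,97,-70,0,0, 17,97,-105,0,0, 17,97,-130,0,0, 17,97,-143,0,0, 17,97,-145,0,0, 17,97,-145,0,0]'
python3 -m inch '[0,0,0,0,0, 0,0,0,0,0, 0,0,0,0,0]'
```

```text
t: 14.65
tool_pos: [0.4651, 0.2792, 0.0426]
orientation: [3.14, 0.064, -0.002]
force: [-0.8, -0.1, 0.8]
opening: 0.0006
gripper_force: 0.0
t: 14.9
tool_pos: [0.4665, 0.2801, 0.0451]
orientation: [-3.139, -0.065, -0.005]
force: [0.2, 0.4, 0.3]
opening: 0.0008
gripper_force: 0.0
```

Push toward -y, to about y = 240 first.

```bash
python3 -m inch '[-1,-4,0,0,0, -1,-8,0,0,0, -1,-12,0,0,0, -1,-16,0,0,0, -0.5,-20,0,0,0, -0.3,-24,0,0,0, 0,-28,0,0,0, 0,-32,0,0,0, 0,-36,0,0,0, 0,-38,0,0,0]'
python3 -m inch '[0,-1.5,0,0,0, 0,-3,0,0,0, 0,-4.5,0,0,0, 0,-4.5,0,0,0]'
```

```text
t: 15.73
tool_pos: [0.4652, 0.2409, 0.043]
orientation: [-3.141, -0.065, -0.001]
force: [-0.5, 1.6, 0.7]
opening: 0.0007
gripper_force: 0.8
t: 16.07
tool_pos: [0.465, 0.2367, 0.0429]
orientation: [3.141, 0.065, 0.0]
force: [0.8, 0.1, 1.1]
opening: 0.0007
gripper_force: 0.4
```

```bash
python3 -m inch '[0,-1,0,0,0, 0,-2,0,0,0, 0,-3,0,0,0, 0,-4,0,0,0, 0,-4,0,0,0]'
```

```text
t: 16.48
tool_pos: [0.4649, 0.2328, 0.0429]
orientation: [3.141, 0.065, -0.0]
force: [0.7, 1.6, -0.0]
opening: 0.0003
gripper_force: 0.5
```

Run:
```python
from h import *
from plant import read_camera
c=read_camera('side');im=c['image']
p=proj(c,[[.466,.208,.055],[.466,.242,.055]]);print(p)
m=np.zeros(im.shape[:2],np.uint8);m[240:320,270:330]=mask(im,(5,170,120),(20,255,255))[240:320,270:330]
x,y=p.mean(0).astype(int)
sub=mask(im,(8,200,150),(20,255,255))[y-35:y+40,x-35:x+35]
print([(b[0],b[1]) for b in blobs(sub,8)],x-35,y-35)
cv2.imwrite('pics/s3.png',cv2.resize(im[190:330,210:350],None,fx=4,fy=4,interpolation=cv2.INTER_CUBIC))
```

```text
[[303.57205614 268.96298278]
 [301.27162115 281.32634592]]
[] 267 240
```

View pics/s3.png

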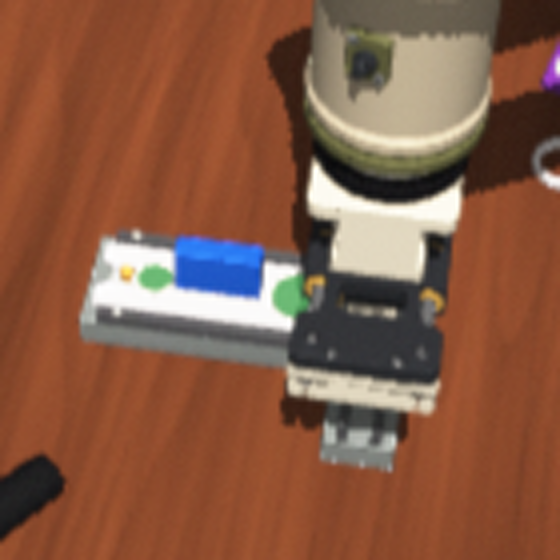

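The blade is still seated, with the pin in the notch at (127,272). The hand hides the knob, so I keep pushing by feel until the end stop.

```bash
python3 -m inch '[0,-1,0,0,0, 0,-2,0,0,0, 0,-3,0,0,0, 0,-4,0,0,0, 0,-4,0,0,0]'
```

```text
t: 16.95
tool_pos: [0.465, 0.2301, 0.0431]
orientation: [-3.139, -0.065, -0.001]
force: [1.8, 8.3, -0.9]
opening: 0.0004
gripper_force: 3.8
```

```bash
python3 -m inch '[0,-1,0,0,0, 0,-2,0,0,0, 0,-3,0,0,0, 0,-3,0,0,0, 0,-3,0,0,0]'
```

```text
t: 17.37
tool_pos: [0.4649, 0.2295, 0.0432]
orientation: [-3.135, -0.065, -0.002]
force: [1.3, 20.3, -5.2]
opening: 0.0004
gripper_force: 9.7
```

```bash
python3 -m inch '[0,-1,0,0,0, 0,-2,0,0,0, 0,-3,0,0,0, 0,-3,0,0,0, 0,-3,0,0,0]'
```

```text
t: 17.78
tool_pos: [0.465, 0.2291, 0.0434]
orientation: [-3.13, -0.066, -0.003]
force: [0.3, 32.1, -9.6]
opening: 0.0002
gripper_force: 15.7
```

End stop reached at y ≈ 230, as predicted. I back away and check.

```bash
python3 -m inch '[0,8,0,0,0, 0,20,0,0,0, 0,30,5,0,0, 0,30,40,0,0, 0,20,80,0,0, 0,-10,115,0,0, -10,-45,145,0,0, -18,-50,145,0,0, -18,-50,145,0,0, -18,-50,145,0,0]'
python3 - <<'E'
from h import *
from plant import robot, read_camera
s=robot.read_state();c=read_camera('wrist');im=c['image'];cv2.imwrite('pics/w6.png',im);print(s['t'],s['tool_pos']*1000,toolyaw(s),s['force'])
m=mask(im,(10,170,200),(30,255,255));m[:140]=0;m[215:]=0
for b in blobs(m,20): print(b[:2],cast(c,b[1],.061,s)*1000)
E
```

```text
t: 18.62
tool_pos: [0.4473, 0.1728, 0.1887]
orientation: [-3.141, -0.063, -0.003]
force: [-1.3, 0.3, -1.6]
opening: 0.0005
gripper_force: 0.0
18.6167 [447.31201127 172.83301911 188.72796981] 2.2857133321349097 [-1.33839856  0.32894357 -1.55539293]
(90, [240.8, 180.5]) [[467.05204073 208.44121032  61.        ]]
```

View pics/w6.png

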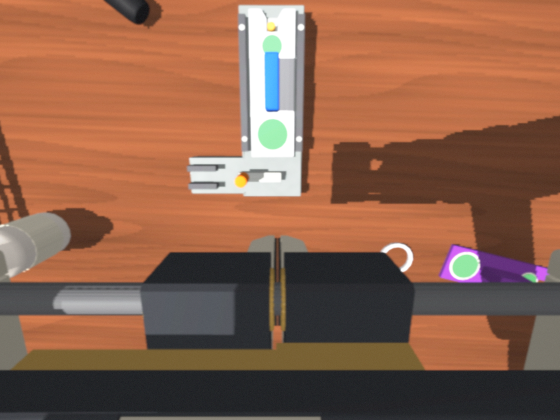

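The knob at (241,180) casts to y = 208 mm, which is fully across. The bolt is behind the tail and the blade is still over the pin at (271,27), so I hand in.

```bash
python3 -m inch '[0,0,0,0,0, 0,0,0,0,0, 0,0,0,0,0, 0,0,0,0,0]' | head -1; python3 -c "
from plant import job
print(job.close_job())"
```

```text
t: 19.0
the job is handed in; nothing more can be done
None
```

The blue-gripped blade is home over the pin after a light press of about 4–6 N, the bolt is fully across behind its tail, nothing else on the bench was touched, and the job was handed in at about 19 s; no verdict was returned.

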